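# Swap two pans on a warming plate by sliding them

### The job

The two lidded steel pans on the warming plate stand on each other's places: slide the red-lidded pan so that it stands centred in the red ring and the blue-lidded pan so that it stands centred in the blue ring. Keep both pans upright and standing on the plate all the time (slide them, never lift them), and do not disturb the orange-capped cup and the beaker on the plate or anything else on the bench.

Things in the scene. Friction and masses are not known exactly. Their poses are not given: they have to be found in the camera images.
- plate: White five-place warming plate with a flat dark top, fixed to the bench, 250 (x) x 310 (y) mm, 44 mm high on four feet; top at z = 44 mm above the bench. Origin: centre of its underside; its own x points away from the robot at yaw 0, z up. Nothing on its top stands proud; non-stick coated, friction about 0.1. A pan that is pressed down hard while it slides drags and tips.
- plate_top (a point): Centre of the plate's top surface; axes as those of the plate.
- ring_red: Red ring printed on the plate's top, flat, inner diameter 82, outer 90 mm, with a dot at its centre. Origin: its centre, on the plate's top.
- ring_blue: Blue ring printed on the plate's top, flat, inner diameter 82, outer 90 mm, with a dot at its centre. Origin: its centre, on the plate's top.
- ring_grey: Grey ring of the same size, with nothing on it: a spare place. Origin: its centre, on the plate's top.
- pan_red: Shallow round steel pan with a fixed red lid; starts on the blue ring. Diameter 72 mm (74 at the rim), lid top 27 mm above the base; on the lid, over the centre, a red bar grip 50 mm long (along the pan's x axis), 16 mm wide, from 26 to 49 mm above the base. About 0.25 kg. Origin: centre of its base; z up.
- pan_blue: Shallow round steel pan with a fixed blue lid; starts on the red ring. Diameter 72 mm (74 at the rim), lid top 27 mm above the base; on the lid, over the centre, a blue bar grip 50 mm long (along the pan's x axis), 16 mm wide, from 26 to 49 mm above the base. About 0.25 kg. Origin: centre of its base; z up.
- cup_orange: Specimen cup, pink, with an orange cap, on the plate, a bystander; diameter 38, height 58 mm. Origin: centre of its base.
- beaker: Small clear beaker on the plate, a bystander; diameter 46, height 58 mm. Origin: centre of its base.
- spare_cup: Specimen cup with a yellow lid, left of the plate on the bench, a bystander; diameter 38, height 58 mm. Origin: centre of its base.
There are look-alikes about, which are no part of the job. What is shaped like the pan_red but turquoise is not meant.

How it is judged:
At the end, for the whole second after the job is handed in: The red-lidded pan stands upright on the plate with its axis within 12 mm of the red ring's centre, the blue-lidded pan likewise within 12 mm of the blue ring's centre, both at rest; the orange-capped cup and the beaker stand upright within 10 mm of where they were (horizontal distance between pan_red and ring_red below 0.012 m and horizontal distance between pan_blue and ring_blue below 0.012 m and angle between each of pan_red, pan_blue, cup_orange, beaker's own z axis and vertical below 0.06 rad and linear speed of each of pan_red, pan_blue below 0.02 m/s and z of pan_red in the frame of plate_top between -0.004 and 0.004 m and z of pan_blue in the frame of plate_top between -0.004 and 0.004 m and distance of each of cup_orange, beaker from where it was at the start of the episode below 0.01 m); the robot touches nothing.
It fails at once if a pan is lifted more than 6 mm off the plate (z of any of pan_red, pan_blue in the frame of plate_top above 0.006 m).
It fails at once if a pan drops off the plate (z of any of pan_red, pan_blue in the frame of plate_top below -0.005 m).
It fails at once if a pan tips by more than 0.25 rad (angle between any of pan_red, pan_blue's own z axis and vertical above 0.25 rad).
It fails at once if the orange-capped cup or the beaker is moved more than 10 mm (distance of any of cup_orange, beaker from where it was at the start of the episode above 0.01 m).
It fails at once if the yellow-capped cup is moved more than 10 mm (distance of spare_cup from where it was at the start of the episode above 0.01 m).
It also fails if it takes over 58 s, if anything falls off the work surface, if the arm or the gripper's body presses on something with over 40 N, if the wrist force passes 120 N, or if a joint passes its speed limit or range.

### The arm

A 6-joint arm with a two-finger parallel gripper is mounted at the origin on the work surface; the furniture and walls round the work are solid. World frame = base frame: x ahead of the robot, y to its left, z up, the work surface at z = 0. Lengths are in m, angles in rad, forces in N, time in s.
With the tool pointing down it reaches from about 0.325 to 0.775 m from the base axis. Payload 9.3 kg.
Tool frame: the origin (TCP) lies midway between the tips of the shut fingers; the grasp point (between the pads) lies 19 mm behind it; y points along the fingers, x is the direction in which the jaws open and shut, and the axes are right-handed (so a half turn about y gives the same grasp; the last joint's range is limited). The gripper opens to 85 mm and grips with 20 to 120 N. Pads are 22 mm wide; open, the fingers measure 114 mm over their backs; the gripper's body (76 mm by 85 mm) begins 54 mm behind the grasp point. The pads swing forward as they close: fully open they stand 13 mm farther back than shut.
Start: joints at [-1.37, 0.259, 0.021, 1.334, 0, 1.418], TCP at [0.191, -0.516, 0.231] pointing down, gripper open.
Joint ranges: [-3.04, 3.04], [-0.91, 1.82], [-1.04, 1.36], [-1.92, 1.95], [-1.52, 1.45], [-3.14, 3.14]. Speed limits (rad/s): [2.22, 2.22, 2.79, 3.14, 3.14, 3.14].

### API

Orientations are given as a unit quaternion [x, y, z, w].
In Python, from rig import manip, vision, job, models gives the robot as it stands.
- The arm moves only by the tool step_arm, never from a script. Its argument "commands" is a list of rows, each a list of 7 numbers: the shift along the tool's x, y, z in cm, then the turn, a rotation vector about the tool's x, y, z in rad, then the finger opening in cm, from 0 to 8.54. In form: [[x, y, z, rx, ry, rz, jaw], ...]. A call has exactly 8 rows; each row is the pose to reach, as a shift and turn from the pose commanded when the call began, along the tool's axes at that moment; what a row does not reach only later rows make up. A row lasts 1/12 s, in which the tool goes at most 41.7 mm and 7.16 degrees, less where a joint would pass 70% of its speed; a pose out of reach is approached as far as the arm can. A call with a gripper value outside its range is refused whole. The fingers move at their own pace and stop on an object; the grip force is fixed at half the most. Time passes only in rows, so rows that repeat a pose let the fingers close, or fill a call up. It gives the time, the measured TCP pose, the force and the opening at its end, in the units of the state.
- manip.observe(): the state, without advancing time (a new reading comes with each control period).
- vision.camera(name): name is "scene" or "top" or "wrist"; returns a dict with "img" (400x640x3 uint8, blue, green, red), "intrinsics" (3x3 intrinsics, pixels), "camera_from_world" (4x4, takes a point from world to camera coordinates). Camera axes: x right, y down, z forward; pixel columns grow to the right and rows downward; lengths in m; the calibration is good to about 2 mm. A picture is of the moment at which its call begins. There is no depth.
- job.close_job(): hands the job in, once; it reports no verdict.
Trained networks look in the newest picture that a camera, given by its name, has taken for a name from the list of things; names that differ only in an ending like _2 or _b are one class to them, and where a whole thing is asked for, a point or a joint stands for the part that bears it (a point fixed in the world has none). Each returns a list of dicts, best first, with "score" (0 to 1); they miss things now and then, are a little off and sometimes report something else, mostly with a low value. They report only what shows in the picture. A call takes as long as a camera call. They do not tell look-alikes from the thing itself.
- models.boxes_of(camera, name): "extent" ([centre column, centre row, width, height] in pixels, round what is visible of it).
- models.trace(camera, name): "mask" (400x640 bool, what is visible of it) and "extent" ([centre column, centre row, width, height] in pixels, round what is visible of it).
- models.tip_of(camera, name): "point" ([column, row] in pixels: a listed point, or the origin of a listed thing).
The state is a dict: "clock": time; "q": joint angles; "qd": joint speeds; "joint_efforts": joint torques, N m; "position": TCP position; "eef_rot": TCP orientation; "contact_force": force on the tool from outside, world axes, zero at the start; "torque": the same for the moment, N m; "width": finger opening in m.
Only numpy, scipy, OpenCV 4.12 (cv2) and the standard library are available. Lean on these libraries where they do the work, as an engineer would, in place of code of your own. Each camera call takes 0.05 s, during which the arm holds its last target. There are 200 camera calls.

## Working session

There is one attempt and no reset: what is moved stays moved. The work goes in short steps, Python scripts to look and compute and a tool call to move; the robot and the scene stay as the last step left them, time stands still between calls to the robot, and variables do not carry over. Pictures are saved under pics/ and viewed, about 8 in all and at most 12, crops included, and the job is handed in when it is done.

Besides the shell and the picture viewer there is one more tool, called after "Emit:" as a command line: name --pt "numbers of a row" for each row, then --argument value for the rest. step_arm: Moves the arm, as the interface text tells. Its arguments: {"type":"object","properties":{"commands":{"type":"array","items":{"type":"array","items":{"type":"number"}}}},"required":["commands"]}

```bash
mkdir -p pics; ls; cat > h.py <<'E'
import numpy as np, cv2
from rig import manip, vision, job, models
def cam(n,save=None):
    c=vision.camera(n)
    if save: cv2.imwrite('pics/'+save,c['img'])
    return c
def ray(c,uv,z):
    K=np.array(c['intrinsics']);T=np.array(c['camera_from_world']);R,t=T[:3,:3],T[:3,3]
    d=R.T@np.linalg.inv(K)@np.array([uv[0],uv[1],1.]);o=-R.T@t
    return (o+d*(z-o[2])/d[2])
def proj(c,p):
    K=np.array(c['intrinsics']);T=np.array(c['camera_from_world'])
    q=K@(T[:3,:3]@np.array(p)+T[:3,3]);return q[:2]/q[2]
E
python3 - <<'E'
from h import *
s=manip.observe();print({k:np.round(v,3) for k,v in s.items()})
for n in ['top','scene']:
    c=cam(n,n+'0.png')
    T=np.array(c['camera_from_world']);print(n,(-T[:3,:3].T@T[:3,3]).round(3))
    for o,z in [('plate',0.044),('ring_red',.044),('ring_blue',.044),('ring_grey',.044),('pan_red',.044),('pan_blue',.044),('cup_orange',.044),('beaker',.044),('spare_cup',0)]:
        for r in models.tip_of(n,o)[:3]: print(n,o,round(r['score'],2),np.round(r['point'],1),ray(c,r['point'],z).round(3))
E
```

```text
pics
{'clock': np.float64(0.0), 'q': array([-1.37 ,  0.259,  0.021,  1.334, -0.   ,  1.418]), 'qd': array([-0.   , -0.001, -0.001,  0.001,  0.   , -0.   ]), 'joint_efforts': array([ 0.0000e+00, -5.5564e+01,  3.4452e+01,  1.4000e-02, -0.0000e+00,
        0.0000e+00]), 'position': array([ 0.19 , -0.516,  0.231]), 'eef_rot': array([-0.58 ,  0.405, -0.404,  0.581]), 'contact_force': array([0.399, 0.593, 0.644]), 'torque': array([0.01 , 0.029, 0.012]), 'width': np.float64(0.086)}
top [0.258 0.01  1.42 ]
top plate 0.85 [382.1 153.2] [ 0.558 -0.187  0.044]
top plate 0.24 [360.4 175.4] [ 0.495 -0.123  0.044]
top ring_red 0.69 [403.7 173.3] [ 0.498 -0.247  0.044]
top ring_blue 0.45 [219.7 181.5] [0.485 0.278 0.044]
top ring_blue 0.4 [414.9 127.9] [ 0.63  -0.284  0.044]
top ring_grey 0.46 [345.6 129.2] [ 0.631 -0.085  0.044]
top pan_red 0.74 [412.9 127.8] [ 0.631 -0.279  0.044]
top pan_blue 0.92 [400.  179.5] [ 0.481 -0.235  0.044]
top pan_blue 0.17 [414. 127.] [ 0.633 -0.282  0.044]
top cup_orange 0.69 [361.9 174.3] [ 0.498 -0.127  0.044]
top cup_orange 0.55 [380.7 153.6] [ 0.557 -0.183  0.044]
top beaker 0.68 [382.  124.9] [ 0.641 -0.19   0.044]
top spare_cup 0.48 [218.7 180.6] [0.495 0.29  0.   ]
scene [-0.397 -0.792  0.737]
scene plate 0.56 [395.2 224.3] [ 0.49  -0.225  0.044]
scene ring_red 0.55 [401.7 229.7] [ 0.482 -0.252  0.044]
scene ring_blue 0.43 [412.9 200. ] [ 0.63  -0.185  0.044]
scene ring_grey 0.5 [383.6 184.8] [ 0.641 -0.07   0.044]
scene pan_red 0.59 [337.2 302. ] [ 0.162 -0.315  0.044]
scene pan_blue 0.6 [400.6 227.5] [ 0.488 -0.244  0.044]
scene cup_orange 0.81 [363.9 207.4] [ 0.496 -0.112  0.044]
scene beaker 0.84 [414.9 200.2] [ 0.634 -0.189  0.044]
scene beaker 0.43 [397.6 210.1] [ 0.553 -0.187  0.044]
```

```bash
python3 - <<'E'
import cv2
t=cv2.imread('pics/top0.png');s=cv2.imread('pics/scene0.png')
a=cv2.resize(t[80:240,300:500],(800,640),interpolation=cv2.INTER_CUBIC)[:600]
cv2.imwrite('pics/v1.png',a)
cv2.imwrite('pics/v2.png',s)
E
```

```text
(no output)
```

View pics/v1.png

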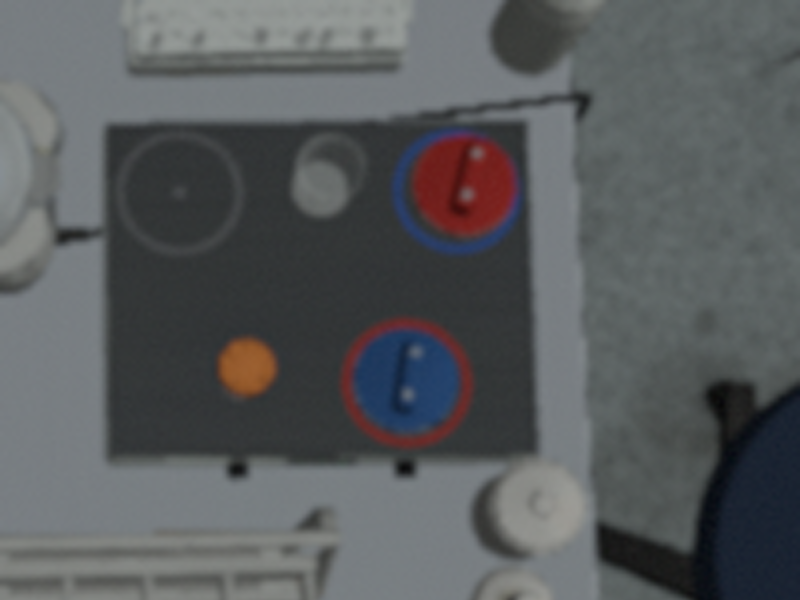

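View pics/v2.png

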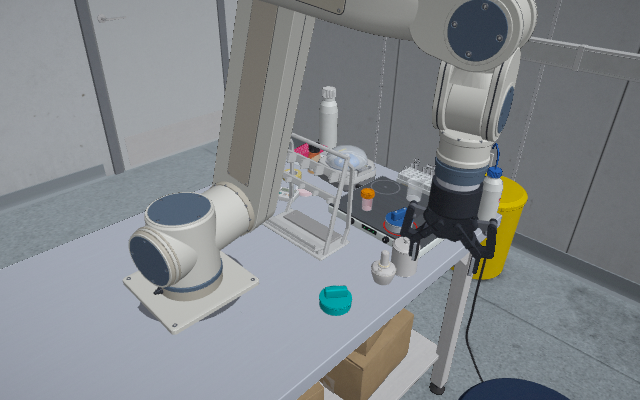

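The top crop (4x, origin 300,80) shows the red pan at (416,126) on the blue ring and the blue pan at (402,175) on the red ring. The grey ring is at (345,128), the beaker at about (380,127) and the orange cup at (362,172). The look-alike is the turquoise pan at scene (336,300), on the bench rather than the plate, so I rule it out. A rack stands in front of the plate. The free gap between cup and beaker leads to the grey place.

```bash
cat >> h.py <<'E'
from scipy.spatial.transform import Rotation as Rn
def blob(img,lo,hi,roi=None,minA=30):
    h=cv2.cvtColor(img,cv2.COLOR_BGR2HSV).astype(int)
    m=np.ones(h.shape[:2],bool)
    H=h[...,0]
    m&=((H>=lo)&(H<=hi)) if lo<=hi else ((H>=lo)|(H<=hi))
    m&=(h[...,1]>120)&(h[...,2]>30)
    if roi: 
        k=np.zeros_like(m);k[roi[1]:roi[3],roi[0]:roi[2]]=1;m&=k
    return m
def tool():
    s=manip.observe();R=Rn.from_quat(s['eef_rot']).as_matrix();return np.array(s['position']),R,s
def delta(target):
    p,R,s=tool();return (R.T@(np.array(target)-p)*100).round(2)
E
python3 - <<'E'
from h import *
p,R,s=tool();print(R.round(3))
c=cam('top')
for n,uv,z in [('grey',(345,128),.044),('blue ring',(414.5,127.7),.044),('red ring',(401.8,175.5),.044),('pan red lid',(416.3,126.3),.071),('pan blue lid',(401.8,175.3),.071),('cup',(362,172),.102),('beaker base',(380,127.5),.044),('beaker top',(382.9,121.3),.102),('plate TL',(326.5,110.8),.044),('TR',(431.5,110.8),.044),('BR',(434.5,194),.044),('BL',(327,194),.044),('weight',(435,206),.05),('rackR',(380,210),.2)]:
    print(n,ray(c,uv,z).round(3))
for o in ['pan_red','pan_blue','cup_orange','beaker']:
    for r in models.trace('top',o)[:2]: print(o,r['score'],np.round(r['extent'],1))
sc=cam('scene')
b=ray(sc,(328,252),0);print('rack foot',b.round(3))
for z in (.1,.15,.2,.25,.3):print(z,proj(sc,[b[0],b[1],z]).round(0))
print('target tool delta to above blue', delta([.49,-.24,.231]), delta([.35,-.42,.3]))
E
```

```text
[[ 0.346  0.     0.938]
 [-0.938  0.     0.346]
 [ 0.    -1.     0.   ]]
grey [ 0.634 -0.083  0.044]
blue ring [ 0.631 -0.283  0.044]
red ring [ 0.492 -0.241  0.044]
pan red lid [ 0.628 -0.283  0.071]
pan blue lid [ 0.488 -0.236  0.071]
cup [ 0.494 -0.122  0.102]
beaker base [ 0.634 -0.184  0.044]
beaker top [ 0.635 -0.184  0.102]
plate TL [ 0.686 -0.031  0.044]
TR [ 0.68  -0.335  0.044]
BR [ 0.437 -0.332  0.044]
BL [ 0.443 -0.027  0.044]
weight [ 0.402 -0.33   0.05 ]
rackR [ 0.379 -0.154  0.2  ]
pan_red 0.81 [414.2 128.1  26.2  30. ]
pan_red 0.16 [400.1 176.9  24.1  21.9]
pan_blue 0.89 [399.5 178.1  23.3  21.2]
cup_orange 0.59 [362.  172.8  17.6  18.5]
beaker 0.82 [381.2 123.5  16.5  21.9]
rack foot [ 0.316 -0.144  0.   ]
0.1 [329. 220.]
0.15 [330. 203.]
0.2 [330. 185.]
0.25 [331. 166.]
0.3 [332. 146.]
target tool delta to above blue [-1.551e+01  3.000e-02  3.765e+01] [-3.47 -6.87 18.28]
```

```bash
python3 - <<'E'
from h import *
sc=cam('scene')
for z in (.23,.3,.4,.5,.6,.7):print(z,proj(sc,[.19,-.516,z]).round(0))
c=cam('top');
for a,(lo,hi),roi,z in [('red',(170,8),(400,105,440,145),.093),('blue',(100,125),(380,150,425,200),.093)]:
    m=blob(c['img'],lo,hi,roi); ys,xs=np.nonzero(m); print(a,m.sum(),xs.mean(),ys.mean())
a=c['img'][140:215,365:440]
import cv2
# rough rack height: show scene crop
i=sc['img'][120:290,270:450]; cv2.imwrite('pics/v3.png',cv2.resize(i,None,fx=3.4,fy=3.4,interpolation=cv2.INTER_CUBIC))
E
```

```text
0.23 [440. 272.]
0.3 [447. 238.]
0.4 [457. 184.]
0.5 [469. 121.]
0.6 [484.  48.]
0.7 [501. -39.]
red 473 415.4630021141649 125.94291754756871
blue 457 401.10284463894965 174.80087527352296
```

View pics/v3.png

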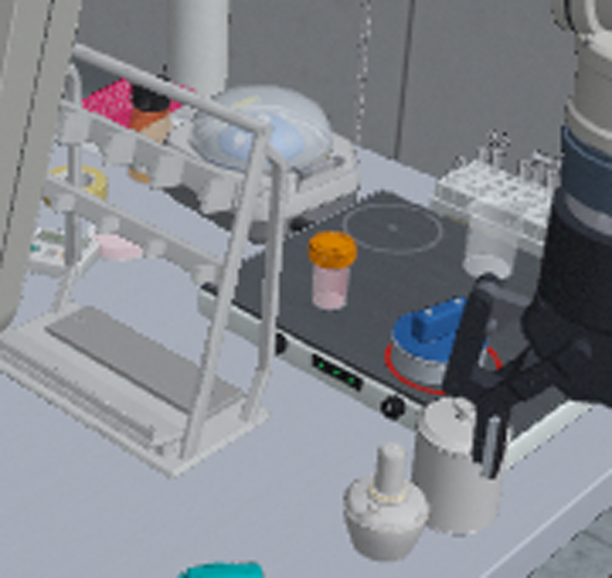

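The rack is about 0.25 m tall at x<0.4, so the route at z≈0.24 clears it. The two white jars are low and off the path. I'm moving above the blue pan.

Emit:
step_arm --pt "-1.5 -0.1 3.6 0 0.08 0 6" --pt "-3 -0.2 7.2 0 0.16 0 6" --pt "-4.5 -0.4 10.8 0 0.24 0 6" --pt "-6 -0.5 14.4 0 0.32 0 6" --pt "-7.5 -0.7 18 0 0.4 0 6" --pt "-9 -0.8 21.6 0 0.48 0 6" --pt "-10.5 -1 25.2 0 0.57 0 6" --pt "-12 -1 28.8 0 0.57 0 6"

```text
clock: 2.07
position: [0.4203, -0.3021, 0.2418]
eef_rot: [0.442, -0.552, 0.553, -0.442]
contact_force: [0.6, -0.7, 0.0]
width: 0.06
```

```bash
python3 - <<'E'
from h import *
p,R,s=tool();print(p.round(3),R.round(2).tolist(),s['q'].round(2)); print(delta([.463,-.23,.2]))
c=cam('wrist','w1.png');T=np.array(c['camera_from_world']);print((-T[:3,:3].T@T[:3,3]).round(3), proj(c,[.49,-.24,.08]))
E
```

```text
[ 0.42  -0.302  0.242] [[-0.22, 0.0, 0.98], [-0.98, -0.0, -0.22], [0.0, -1.0, 0.0]] [-0.79  0.2  -0.03  1.34  0.    2.58]
[-7.98  4.18  2.57]
[ 0.489 -0.319  0.384] [240.5062384  121.67819325]
```

Joint 6 would run near its limit this way round, so I'm flipping to the equivalent half-turn grasp while moving over the pan.

Emit:
step_arm --pt "-1 0 0.7 0 -0.12 0 4" --pt "-2 0 1.4 0 -0.24 0 4" --pt "-3 0 2.1 0 -0.36 0 4" --pt "-4 0 2.6 0 -0.48 0 4" --pt "-5 0 3.3 0 -0.6 0 4" --pt "-6 0 3.9 0 -0.72 0 4" --pt "-7 0 4.6 0 -0.84 0 4" --pt "-8 0 5.2 0 -0.96 0 4"

```text
clock: 2.78
position: [0.4875, -0.2362, 0.2413]
eef_rot: [-0.648, 0.282, -0.282, 0.648]
contact_force: [0.0, -0.5, -0.5]
width: 0.04
```

Emit:
step_arm --pt "0 0 0 0 -0.12 0 4" --pt "0 0 0 0 -0.24 0 4" --pt "0 0 0 0 -0.36 0 4" --pt "0 0 0 0 -0.48 0 4" --pt "0 0 0 0 -0.6 0 4" --pt "0 0 0 0 -0.72 0 4" --pt "0 0 0 0 -0.84 0 4" --pt "0 0 0 0 -0.96 0 4"

```text
clock: 3.45
position: [0.4871, -0.2367, 0.2413]
eef_rot: [0.705, 0.049, -0.049, -0.705]
contact_force: [0.2, 0.2, -0.5]
width: 0.0402
```

Emit:
step_arm --pt "0 0 0 0 -0.12 0 4" --pt "0 0 0 0 -0.24 0 4" --pt "0 0 0 0 -0.36 0 4" --pt "0 0 0 0 -0.48 0 4" --pt "0 0 0 0 -0.6 0 4" --pt "0 0 0 0 -0.72 0 4" --pt "0 0 0 0 -0.84 0 4" --pt "0 0 0 0 -0.96 0 4"

```text
clock: 4.12
position: [0.4871, -0.2367, 0.2413]
eef_rot: [-0.603, -0.369, 0.369, 0.603]
contact_force: [0.3, 0.2, 1.0]
width: 0.0399
```

Emit:
step_arm --pt "0 0.5 0 0 -0.12 0 4" --pt "0 1 0 0 -0.24 0 4" --pt "0 2 0 0 -0.26 0 4" --pt "0 3 0 0 -0.26 0 4" --pt "0 4 0 0 -0.26 0 4" --pt "0 4 0 0 -0.26 0 4" --pt "0 4 0 0 -0.26 0 4" --pt "0 4 0 0 -0.26 0 4"

```text
clock: 4.78
position: [0.4871, -0.2366, 0.2014]
eef_rot: [0.552, 0.442, -0.442, -0.552]
contact_force: [-1.3, -0.7, 0.9]
width: 0.0402
```

```bash
python3 - <<'E'
from h import *
p,R,s=tool();print(p.round(4),R.round(3).tolist(),s['q'].round(2))
c=cam('wrist','w2.png');T=np.array(c['camera_from_world']);print((-T[:3,:3].T@T[:3,3]).round(3), proj(c,[.488,-.237,.08]))
for o,z in [('pan_blue',.044),('pan_red',.044),('ring_red',.044),('ring_blue',.044),('cup_orange',.044),('beaker',.044)]:
    for r in models.tip_of('wrist',o)[:2]: print(o,round(r['score'],2),np.round(r['point'],1),ray(c,r['point'],z).round(4))
E
```

```text
[ 0.4871 -0.2366  0.2014] [[0.217, 0.0, -0.976], [0.976, 0.0, 0.217], [0.0, -1.0, -0.0]] [-0.61  0.25 -0.06  1.26  0.   -0.39]
[ 0.416 -0.222  0.343] [325.95509129 192.24741969]
pan_blue 0.64 [331.6 180.3] [ 0.4875 -0.2313  0.044 ]
pan_red 0.85 [312. 315.] [ 0.6287 -0.2835  0.044 ]
cup_orange 0.68 [447.5 165. ] [ 0.4966 -0.1223  0.044 ]
```

View pics/w2.png

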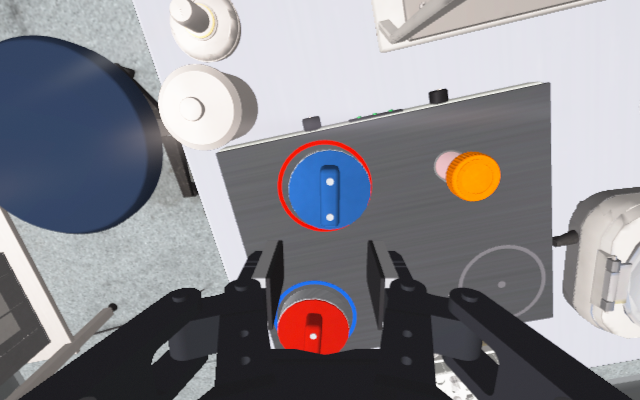

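The wrist view shows the blue lid at (330,187) in the red ring at (325,186), with the bar's rivets at (330,182) and (330,217). The red pan is at (313,330), the grey ring at (503,283) and the orange cup at (473,177). Next I measure these properly.

```bash
cat >> h.py <<'E'
def hullc(c,lo,hi,roi,z):
    "centre of the outer hull of a colour blob, back-projected to height z (circle in the plane)"
    m=blob(c['img'],lo,hi,roi).astype(np.uint8)
    ys,xs=np.nonzero(m); h=cv2.convexHull(np.stack([xs,ys],1).astype(np.int32))[:,0]
    P=np.array([ray(c,p,z)[:2] for p in h]).astype(np.float32)
    (x,y),r=cv2.minEnclosingCircle(P); A=np.c_[2*P,np.ones(len(P))];s=np.linalg.lstsq(A,(P**2).sum(1),rcond=None)[0]
    return np.round([x,y,r],4),np.round([s[0],s[1],np.sqrt(s[2]+s[0]**2+s[1]**2)],4)
E
python3 - <<'E'
from h import *
c=cam('wrist')
print('ring red',hullc(c,172,6,(270,130,380,240),.044))
print('blue lid',hullc(c,100,125,(280,140,380,240),.071))
print('blue ring',hullc(c,100,125,(266,270,365,345),.044))
print('red lid',hullc(c,172,6,(270,280,360,354),.071))
a,b=ray(c,(330,182),.093),ray(c,(330,217),.093);print('rivets',a,b,(a+b)/2,np.arctan2(*(b-a)[1::-1]))
print('ring grey dot',ray(c,(502,284),.044)); print('cup',ray(c,(473,178),.102))
a=ray(c,(313,336),.093);print('red rivet near',a)
for uv in [(217,152),(550,83),(552,318)]: print('corner',ray(c,uv,.044).round(3))
E
```

```text
ring red (array([ 0.4926, -0.2397,  0.0454]), array([ 0.4927, -0.2396,  0.0452]))
blue lid (array([ 0.49  , -0.2347,  0.0359]), array([ 0.4898, -0.2346,  0.0354]))
blue ring (array([ 0.6319, -0.2814,  0.0455]), array([ 0.6318, -0.281 ,  0.0449]))
red lid (array([ 0.6273, -0.2812,  0.0362]), array([ 0.6266, -0.2812,  0.0353]))
rivets [ 0.47696943 -0.2313185   0.093     ] [ 0.50583625 -0.23757299  0.093     ] [ 0.49140284 -0.23444574  0.093     ] -0.21336891968173288
ring grey dot [ 0.63489253 -0.0807504   0.044     ]
cup [ 0.49529706 -0.12374069  0.102     ]
red rivet near [ 0.61636474 -0.2775678   0.093     ]
corner [ 0.438 -0.329  0.044]
corner [ 0.443 -0.027  0.044]
corner [ 0.689 -0.031  0.044]
```

Emit:
step_arm --pt "0.1 2 -0.1 0 0 0 4" --pt "0.27 4 -0.24 0 0 0 4" --pt "0.27 6 -0.24 0 0 0 4" --pt "0.27 8 -0.24 0 0 0 4" --pt "0.27 10 -0.24 0 0 0 4" --pt "0.27 11 -0.24 0 0 0 4" --pt "0.27 11.6 -0.24 0 0 0 4" --pt "0.27 12 -0.24 0 0 0 4"

```text
clock: 5.85
position: [0.49, -0.2345, 0.081]
eef_rot: [-0.551, -0.443, 0.443, 0.551]
contact_force: [0.3, 0.1, 0.0]
width: 0.0401
```

Emit:
step_arm --pt "0 0.3 0 0 0 0 3.5" --pt "0 0.4 0 0 0 0 3" --pt "0 0.4 0 0 0 0 2.5" --pt "0 0.4 0 0 0 0 2" --pt "0 0.4 0 0 0 0 1.5" --pt "0 0.4 0 0 0 0 1" --pt "0 0.4 0 0 0 0 1" --pt "0 0.4 0 0 0 0 1"

```text
clock: 6.52
position: [0.4904, -0.2347, 0.078]
eef_rot: [0.552, 0.443, -0.443, -0.551]
contact_force: [-0.1, 1.0, 5.8]
width: 0.0146
```

```bash
python3 - <<'E'
from h import *
p,R,s=tool();print(p.round(4),R.round(3).tolist(),s['q'].round(2),s['contact_force'],s['torque'])
c=cam('wrist','w3.png')
for w in [(.55,-.17),(.634,-.083)]: print(delta([*w,p[2]]))
E
```

```text
[ 0.4904 -0.2347  0.078 ] [[0.216, 0.001, -0.976], [0.976, -0.001, 0.216], [-0.0, -1.0, -0.001]] [-0.6   0.34 -0.27  0.96  0.   -0.38] [-0.0617201   0.99286063  5.83036024] [ 0.13422278  0.05256987 -0.01650736]
[ 7.61  0.   -4.42]
[ 17.92   0.   -10.74]
```

View pics/w3.png

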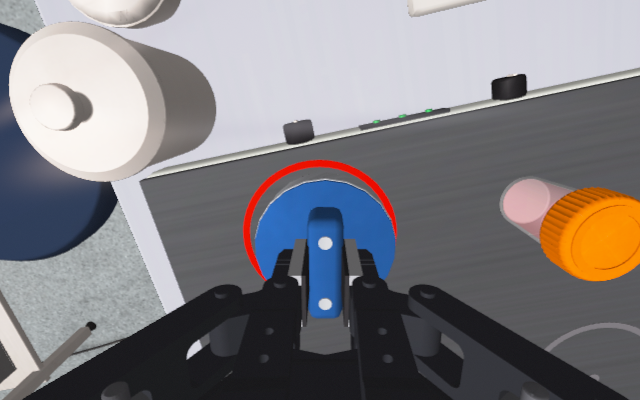

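The blue bar is held squarely (rivets at (325,243) and (325,304)) and the reaction is only about 6 N. I raise the target a hair to ease the pressure and slide the pan through the gap between the cup and the beaker.

Emit:
step_arm --pt "0 -0.05 0 0 0 0 1" --pt "0.6 -0.05 -0.5 0 0 0 1" --pt "1.5 -0.05 -1.3 0 0 0 1" --pt "2.5 -0.05 -2.15 0 0 0 1" --pt "3.5 -0.05 -3 0 0 0 1" --pt "4.5 -0.05 -3.85 0 0 0 1" --pt "5.2 -0.05 -4.5 0 0 0 1" --pt "5.7 -0.05 -4.85 0 0 0 1"

```text
clock: 7.23
position: [0.5514, -0.1883, 0.0781]
eef_rot: [0.552, 0.443, -0.443, -0.551]
contact_force: [-2.6, -3.7, 6.6]
width: 0.0142
```

Emit:
step_arm --pt "0.8 0 -0.15 0 0 0 1" --pt "1.8 0 -0.35 0 0 0 1" --pt "2.8 0 -0.55 0 0 0 1" --pt "3.8 0 -0.7 0 0 0 1" --pt "4.8 0 -0.85 0 0 0 1" --pt "5.5 0 -0.95 0 0 0 1" --pt "5.8 0 -0.96 0 0 0 1" --pt "5.8 0 -0.96 0 0 0 1"

```text
clock: 7.9
position: [0.5732, -0.1329, 0.0781]
eef_rot: [0.551, 0.444, -0.443, -0.551]
contact_force: [0.5, 1.3, 5.4]
width: 0.0144
```

```bash
python3 - <<'E'
from h import *
p,R,s=tool();print(p.round(4),R.round(3).tolist(),s['contact_force'].round(1),s['torque'].round(2))
c=cam('scene'); cv2.imwrite('pics/s3.png',cv2.resize(c['img'][130:280,330:530],None,fx=4,fy=4,interpolation=cv2.INTER_CUBIC)[:600])
E
```

```text
[ 0.5732 -0.1329  0.0781] [[0.214, 0.002, -0.977], [0.977, 0.001, 0.214], [0.001, -1.0, -0.001]] [0.5 1.3 5.4] [ 0.28 -0.18 -0.04]
```

View pics/s3.png

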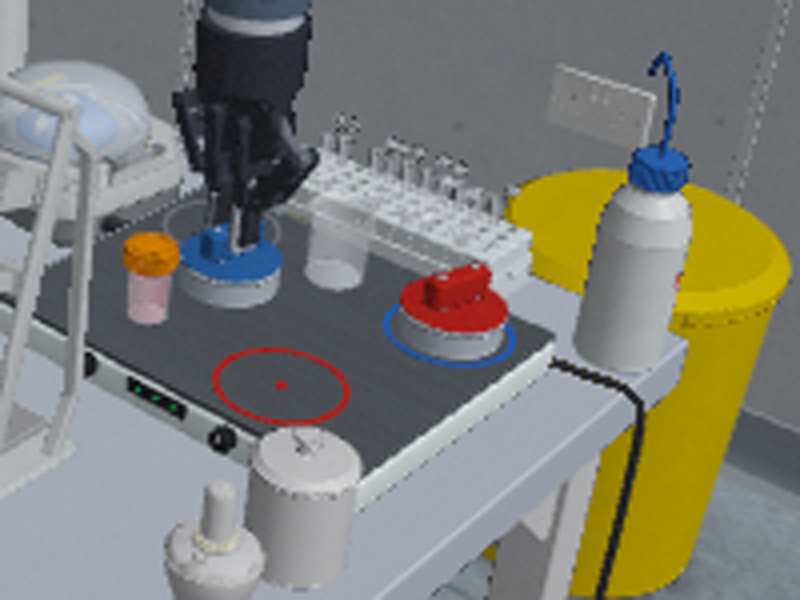

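The blue pan stands between the cup and the beaker with clearance on both sides, and the bystanders have not moved. I release it, rise and go over the red pan.

Emit:
step_arm --pt "0 0 0 0 0 0 2" --pt "0 0 0 0 0 0 3" --pt "0 0 0 0 0 0 3.6" --pt "0 -1 0 0 0 0 3.6" --pt "0 -3 0 0 0 0 3.6" --pt "0 -6 0 0 0 0 3.6" --pt "0 -9 0 0 0 0 3.6" --pt "0 -12 0 0 0 0 3.6"

```text
clock: 8.62
position: [0.5713, -0.1346, 0.1997]
eef_rot: [-0.551, -0.443, 0.443, 0.552]
contact_force: [0.9, -1.4, 0.6]
width: 0.0358
```

Emit:
step_arm --pt "-2 0 -1.3 0 0.02 0 4" --pt "-5 0 -3.2 0 0.04 0 4" --pt "-8 0 -5.1 0 0.06 0 4" --pt "-11 0 -7 0 0.08 0 4" --pt "-13 0 -8.3 0 0.08 0 4" --pt "-13.3 0 -8.4 0 0.08 0 4" --pt "-13.3 0 -8.4 0 0.08 0 4" --pt "-13.3 0 -8.4 0 0.08 0 4"

```text
clock: 9.28
position: [0.6245, -0.2824, 0.1979]
eef_rot: [-0.568, -0.42, 0.42, 0.569]
contact_force: [-0.5, -0.2, -0.4]
width: 0.0401
```

```bash
python3 - <<'E'
from h import *
p,R,s=tool();print(p.round(4),R.round(3).tolist(),s['q'].round(2))
c=cam('wrist','w4.png')
g=[proj(c,[.627,-.281,z]) for z in (.044,.071)];print(g)
u,v=[int(i) for i in proj(c,[.627,-.281,.06])]
print('blue ring',hullc(c,100,125,(u-70,v-70,u+70,min(v+70,260)),.044))
print('red lid',hullc(c,172,6,(u-60,v-60,u+60,v+60),.071))
hs=cv2.cvtColor(c['img'],cv2.COLOR_BGR2HSV); m=((hs[...,1]<90)&(hs[...,2]>140)).astype(np.uint8)
n,l,st,ce=cv2.connectedComponentsWithStats(m)
for i in range(1,n):
    if abs(ce[i][0]-u)<30 and abs(ce[i][1]-v)<40 and 10<st[i][4]<200: print('rivet?',ce[i],st[i][4],ray(c,ce[i],.093).round(4))
sc=vision.camera('scene');print('bottle',ray(sc,(486,220),0))
E
```

```text
[ 0.6245 -0.2824  0.1979] [[0.294, -0.0, -0.956], [0.956, 0.001, 0.294], [0.0, -1.0, 0.001]] [-0.55  0.51  0.32  1.39  0.   -0.25]
[array([328.11954847, 184.09259476]), array([328.42368813, 191.71705806])]
blue ring (array([ 0.632 , -0.2814,  0.0454]), array([ 0.6321, -0.2815,  0.0452]))
red lid (array([ 0.6294, -0.2819,  0.036 ]), array([ 0.6293, -0.2818,  0.0355]))
rivet? [304.26415094 161.47169811] 53 [ 0.5926 -0.2902  0.093 ]
rivet? [338.38095238 154.38095238] 21 [ 0.595  -0.2636  0.093 ]
rivet? [328.57446809 185.17021277] 47 [ 0.6161 -0.2778  0.093 ]
rivet? [328.63636364 221.04545455] 44 [ 0.6448 -0.2865  0.093 ]
bottle [ 0.75500769 -0.35845529  0.        ]
```

View pics/w4.png

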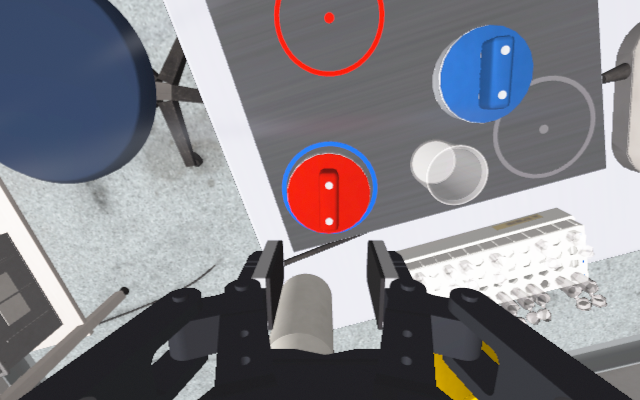

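In this view the red pan is at (328,192) with its rivets vertical, so the jaws are aligned. The blue ring is at (330,188), the beaker at (450,170), the blue pan at (485,75) and the empty red ring at (329,18). I grip the red pan.

Emit:
step_arm --pt "0.2 2 -0.3 0 0 0 4" --pt "0.2 4 -0.5 0 0 0 4" --pt "0.2 6 -0.5 0 0 0 4" --pt "0.2 8 -0.5 0 0 0 4" --pt "0.2 10 -0.5 0 0 0 4" --pt "0.2 11 -0.5 0 0 0 4" --pt "0.2 11.6 -0.5 0 0 0 4" --pt "0.2 11.8 -0.5 0 0 0 4"

```text
clock: 10.05
position: [0.6301, -0.2815, 0.0796]
eef_rot: [-0.568, -0.42, 0.421, 0.569]
contact_force: [-0.4, -1.1, -0.4]
width: 0.0401
```

Emit:
step_arm --pt "0 0.1 0 0 0 0 3.2" --pt "0 0.1 0 0 0 0 2.5" --pt "0 0.1 0 0 0 0 2.2" --pt "0 0.1 0 0 0 0 1.8" --pt "0 0.1 0 0 0 0 1.4" --pt "0 0.1 0 0 0 0 1" --pt "0 0.1 0 0 0 0 1" --pt "0 0.1 0 0 0 0 1"

```text
clock: 10.72
position: [0.6306, -0.2826, 0.0798]
eef_rot: [0.569, 0.421, -0.42, -0.568]
contact_force: [-0.4, 0.4, 5.3]
width: 0.0146
```

Emit:
step_arm --pt "-0.1 -0.03 0.4 0 0 0 1" --pt "-0.3 -0.03 1.2 0 0 0 1" --pt "-0.6 -0.03 2.2 0 0 0 1" --pt "-0.9 -0.03 3.3 0 0 0 1" --pt "-1.2 -0.03 4.4 0 0 0 1" --pt "-1.5 -0.03 5.5 0 0 0 1" --pt "-1.8 -0.03 6.6 0 0 0 1" --pt "-2.1 -0.03 7.7 0 0 0 1"

```text
clock: 11.38
position: [0.5503, -0.28, 0.0798]
eef_rot: [0.569, 0.421, -0.42, -0.568]
contact_force: [3.9, -0.0, 4.3]
width: 0.0143
```

Emit:
step_arm --pt "-0.3 0 1.1 0 0 0 1" --pt "-0.6 0 2.2 0 0 0 1" --pt "-0.9 0 3.3 0 0 0 1" --pt "-1.2 0 4.4 0 0 0 1" --pt "-1.5 0 5.4 0 0 0 1" --pt "-1.8 0 6.2 0 0 0 1" --pt "-1.9 0 6.5 0 0 0 1" --pt "-1.9 0 6.5 0 0 0 1"

```text
clock: 12.05
position: [0.4814, -0.279, 0.0797]
eef_rot: [0.569, 0.42, -0.42, -0.569]
contact_force: [-2.7, -0.1, 8.9]
width: 0.0143
```

```bash
python3 - <<'E'
from h import *
p,R,s=tool();print(p.round(4),R.round(3).tolist(),s['contact_force'].round(1),s['torque'].round(2))
c=cam('top');
for o in ['pan_red','pan_blue','cup_orange','beaker']:
    for r in models.tip_of('top',o)[:1]: print(o,round(r['score'],2),ray(c,r['point'],.044).round(3))
print(hullc(c,100,125,(330,120,400,180),.071))
E
```

```text
[ 0.4814 -0.279   0.0797] [[0.294, -0.0, -0.956], [0.956, -0.001, 0.294], [-0.001, -1.0, 0.0]] [-2.7 -0.1  8.9] [ 0.04  0.52 -0.  ]
pan_red 0.6 [ 0.2   -0.27   0.044]
pan_blue 0.89 [ 0.563 -0.133  0.044]
cup_orange 0.56 [ 0.496 -0.119  0.044]
beaker 0.66 [ 0.641 -0.182  0.044]
(array([ 0.5949, -0.1708,  0.0788]), array([ 0.5927, -0.1699,  0.0677]))
```

Emit:
step_arm --pt "0 0 0 0 0 0 2" --pt "0 0 0 0 0 0 3" --pt "0 0 0 0 0 0 3.6" --pt "0 -1 0 0 0 0 3.6" --pt "0 -3 0 0 0 0 3.6" --pt "0 -6 0 0 0 0 3.6" --pt "0 -9 0 0 0 0 3.6" --pt "0 -12 0 0 0 0 3.6"

```text
clock: 12.97
position: [0.4824, -0.2786, 0.2009]
eef_rot: [-0.568, -0.42, 0.42, 0.569]
contact_force: [0.3, -0.4, -0.2]
width: 0.0359
```

Emit:
step_arm --pt "2 0 -0.5 0 -0.02 0 4" --pt "5 0 -1.3 0 -0.04 0 4" --pt "8 0 -2.1 0 -0.06 0 4" --pt "11 0 -2.9 0 -0.08 0 4" --pt "14 0 -3.7 0 -0.08 0 4" --pt "16.6 0 -4.5 0 -0.08 0 4" --pt "16.6 0 -4.5 0 -0.08 0 4" --pt "16.6 0 -4.5 0 -0.08 0 4"

```text
clock: 13.63
position: [0.5748, -0.1321, 0.1993]
eef_rot: [-0.551, -0.443, 0.444, 0.551]
contact_force: [-0.6, -0.4, -0.5]
width: 0.04
```

```bash
cat >> h.py <<'E'
def rivets(c,xy,name,lo,hi):
    u,v=[int(i) for i in proj(c,[*xy,.08])]
    print(name,'lid',hullc(c,lo,hi,(u-60,v-60,u+60,v+60),.071))
    hs=cv2.cvtColor(c['img'],cv2.COLOR_BGR2HSV); m=((hs[...,1]<110)&(hs[...,2]>130)).astype(np.uint8)
    n,l,st,ce=cv2.connectedComponentsWithStats(m)
    q=[ray(c,ce[i],.093) for i in range(1,n) if 15<st[i][4]<120]
    q=[a for a in q if np.hypot(*(a[:2]-xy))<.024]
    print('rivets',[a[:2].round(4) for a in q])
    if len(q)==2:
        d=(q[0]-q[1])*np.sign(q[0][0]-q[1][0]);print('mid',((q[0]+q[1])/2).round(4),'ang',np.arctan2(d[1],d[0]).round(3))
E
python3 - <<'E'
from h import *
p,R,s=tool();print(p.round(4),R.round(3).tolist(),s['q'].round(2))
c=cam('wrist','w5.png'); rivets(c,(.573,-.133),'blue',100,125)
E
```

```text
[ 0.5748 -0.1321  0.1993] [[0.213, -0.0, -0.977], [0.977, -0.0, 0.213], [-0.0, -1.0, 0.0]] [-0.37  0.34  0.05  1.29 -0.   -0.15]
blue lid (array([ 0.5725, -0.1342,  0.0359]), array([ 0.5725, -0.1341,  0.0356]))
rivets [array([ 0.5587, -0.131 ]), array([ 0.5879, -0.1373])]
mid [ 0.5733 -0.1341  0.093 ] ang -0.212
```

Emit:
step_arm --pt "-0.2 2 0.15 0 0 0 4" --pt "-0.2 4 0.15 0 0 0 4" --pt "-0.2 6 0.15 0 0 0 4" --pt "-0.2 8 0.15 0 0 0 4" --pt "-0.2 10 0.15 0 0 0 4" --pt "-0.2 11 0.15 0 0 0 4" --pt "-0.2 11.7 0.15 0 0 0 4" --pt "-0.2 11.95 0.15 0 0 0 4"

```text
clock: 14.35
position: [0.5721, -0.1356, 0.0791]
eef_rot: [-0.551, -0.442, 0.443, 0.552]
contact_force: [-0.0, -0.6, -0.3]
width: 0.0397
```

Emit:
step_arm --pt "0 0 0 0 0 0 3.2" --pt "0 0 0 0 0 0 2.5" --pt "0 0 0 0 0 0 2.2" --pt "0 0 0 0 0 0 1.8" --pt "0 0 0 0 0 0 1.4" --pt "0 0 0 0 0 0 1" --pt "0 0 0 0 0 0 1" --pt "0 0 0 0 0 0 1"

```text
clock: 15.02
position: [0.573, -0.1352, 0.0806]
eef_rot: [0.552, 0.443, -0.442, -0.551]
contact_force: [-1.4, -0.9, 5.6]
width: 0.0143
```

Emit:
step_arm --pt "-0.4 -0.02 0.1 0 0 0 1" --pt "-1.2 -0.02 0.33 0 0 0 1" --pt "-2 -0.02 0.55 0 0 0 1" --pt "-2.8 -0.02 0.73 0 0 0 1" --pt "-3.6 -0.02 0.78 0 0 0 1" --pt "-4.4 -0.02 0.83 0 0 0 1" --pt "-5.2 -0.02 0.85 0 0 0 1" --pt "-5.8 -0.02 0.87 0 0 0 1"

```text
clock: 15.68
position: [0.5517, -0.1903, 0.0805]
eef_rot: [0.552, 0.443, -0.442, -0.551]
contact_force: [0.7, 4.0, 6.2]
width: 0.0139
```

Emit:
step_arm --pt "-0.8 0 -0.35 0 0 0 1" --pt "-1.7 0 -0.8 0 0 0 1" --pt "-2.7 0 -1.3 0 0 0 1" --pt "-3.7 0 -1.85 0 0 0 1" --pt "-4.7 0 -2.6 0 0 0 1" --pt "-5.6 0 -3.3 0 0 0 1" --pt "-6.4 0 -4 0 0 0 1" --pt "-6.5 0 -4.1 0 0 0 1"

```text
clock: 16.35
position: [0.5776, -0.2634, 0.0805]
eef_rot: [0.552, 0.443, -0.442, -0.551]
contact_force: [-1.9, 2.5, 8.7]
width: 0.0146
```

```bash
python3 - <<'E'
from h import *
p,R,s=tool();print(p.round(4),s['contact_force'].round(1),s['torque'].round(2)); print(delta([.632,-.2814,p[2]]))
c=cam('wrist','w6.png');rivets(c,p[:2],'blue',100,125)
E
```

```text
[ 0.5776 -0.2634  0.0805] [-1.9  2.5  8.7] [ 0.5   0.37 -0.06]
[-0.58  0.   -5.7 ]
blue lid (array([ 0.5796, -0.2649,  0.0383]), array([ 0.5783, -0.265 ,  0.0364]))
rivets [array([ 0.5787, -0.277 ]), array([ 0.5839, -0.2533])]
mid [ 0.5813 -0.2651  0.093 ] ang 1.355
```

View pics/w6.png

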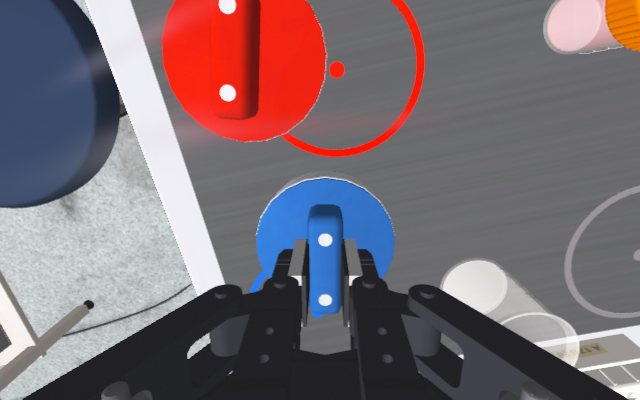

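The blue pan is held squarely at (325,240), clear of the beaker at (480,290) and of the red pan at (245,65). I slide it onto the blue ring.

Emit:
step_arm --pt "-0.05 -0.02 -0.4 0 0 0 1" --pt "-0.1 -0.02 -1.3 0 0 0 1" --pt "-0.2 -0.02 -2.3 0 0 0 1" --pt "-0.3 -0.02 -3.3 0 0 0 1" --pt "-0.4 -0.02 -4.3 0 0 0 1" --pt "-0.5 -0.02 -5.2 0 0 0 1" --pt "-0.55 -0.02 -5.65 0 0 0 1" --pt "-0.55 -0.02 -5.65 0 0 0 1"

```text
clock: 17.07
position: [0.6322, -0.2808, 0.0806]
eef_rot: [0.552, 0.443, -0.443, -0.551]
contact_force: [1.1, -0.2, 4.9]
width: 0.0145
```

Emit:
step_arm --pt "0 0 0 0 0 0 1" --pt "0 0 0 0 0 0 2.5" --pt "0 0 0 0 0 0 3.4" --pt "0 -0.5 0 0 0 0 3.6" --pt "0 -2 0 0 0 0 3.6" --pt "0 -5 0 0 0 0 3.6" --pt "0 -8 0 0 0 0 3.6" --pt "0 -12 0 0 0 0 3.6"

```text
clock: 17.73
position: [0.6304, -0.2792, 0.1994]
eef_rot: [-0.55, -0.442, 0.443, 0.553]
contact_force: [1.7, -0.0, -0.3]
width: 0.0359
```

```bash
python3 - <<'E'
from h import *
p,R,s=tool();print(p.round(4),R.round(3).tolist(),s['q'].round(2))
c=cam('wrist','w7.png'); rivets(c,(.632,-.281),'blue',100,125)
# ring and lid share a colour: project both expected circles for a check
i=c['img'].copy()
for ctr,r,z,col in [((.632,-.2814),.045,.044,(0,255,255)),((.632,-.2814),.0355,.071,(0,255,0))]:
    t=np.linspace(0,2*np.pi,60);P=np.array([proj(c,[ctr[0]+r*np.cos(a),ctr[1]+r*np.sin(a),z]) for a in t]).astype(np.int32);cv2.polylines(i,[P],True,col,1)
u,v=[int(k) for k in proj(c,[.632,-.281,.06])];cv2.imwrite('pics/w7c.png',cv2.resize(i[max(v-75,0):v+75,u-100:u+100],None,fx=3,fy=3))
q=(.482,-.279);print('red proj',proj(c,[*q,.09]))
d=delta([.482,-.279,p[2]]);print('to red',d)
E
```

```text
[ 0.6304 -0.2792  0.1994] [[0.216, -0.004, -0.976], [0.976, 0.002, 0.216], [0.001, -1.0, 0.004]] [-0.54  0.52  0.34  1.4  -0.   -0.32]
blue lid (array([ 0.6255, -0.2801,  0.0412]), array([ 0.6255, -0.28  ,  0.0411]))
rivets [array([ 0.617 , -0.2783]), array([ 0.6463, -0.2849])]
mid [ 0.6316 -0.2816  0.093 ] ang -0.222
red proj [279.58760689  -8.46136621]
to red [-3.11  0.92 14.72]
```

View pics/w7c.png

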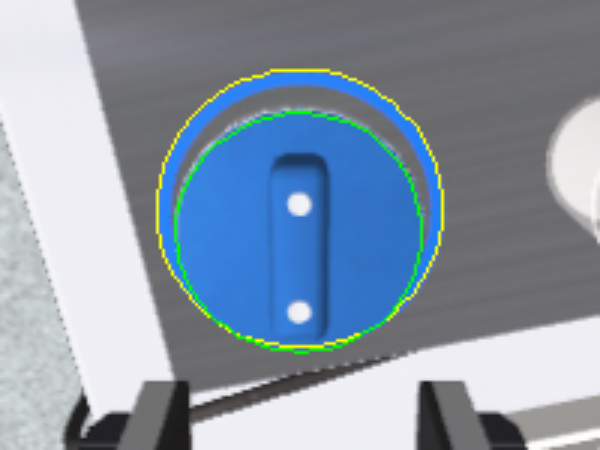

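The blue pan is centred in the blue ring to about 1 mm, since the lid and ring match the overlaid circles. Now the red pan.

Emit:
step_arm --pt "-0.5 0 2.4 0 0.02 0 4" --pt "-1.1 0 5 0 0.04 0 4" --pt "-1.7 0 8 0 0.06 0 4" --pt "-2.3 0 11 0 0.075 0 4" --pt "-2.9 0 14 0 0.075 0 4" --pt "-3.1 0 14.8 0 0.075 0 4" --pt "-3.1 0 14.8 0 0.075 0 4" --pt "-3.1 0 14.8 0 0.075 0 4"

```text
clock: 18.45
position: [0.4805, -0.2783, 0.2006]
eef_rot: [0.568, 0.422, -0.421, -0.567]
contact_force: [-0.4, -0.2, 0.2]
width: 0.04
```

```bash
python3 - <<'E'
from h import *
p,R,s=tool();print(p.round(4),R.round(3).tolist(),s['q'].round(2))
c=cam('wrist','w8.png'); rivets(c,(.482,-.279),'red',172,6)
print(delta([.482,-.279,.08]))
E
```

```text
[ 0.4805 -0.2783  0.2006] [[0.289, 0.001, -0.957], [0.957, -0.001, 0.289], [-0.0, -1.0, -0.001]] [-0.68  0.28 -0.03  1.26  0.   -0.38]
red lid (array([ 0.4799, -0.263 ,  0.0526]), array([ 0.482 , -0.2634,  0.048 ]))
rivets [array([ 0.4668, -0.2755]), array([ 0.4955, -0.2843])]
mid [ 0.4812 -0.2799  0.093 ] ang -0.296
[-0.04 12.03 -0.1 ]
```

Emit:
step_arm --pt "-0.1 2 -0.1 0 0 0 4" --pt "-0.1 4 -0.1 0 0 0 4" --pt "-0.1 6 -0.1 0 0 0 4" --pt "-0.1 8 -0.1 0 0 0 4" --pt "-0.1 10 -0.1 0 0 0 4" --pt "-0.1 11 -0.1 0 0 0 4" --pt "-0.1 11.7 -0.1 0 0 0 4" --pt "-0.1 12 -0.1 0 0 0 4"

```text
clock: 19.17
position: [0.4814, -0.2791, 0.079]
eef_rot: [-0.567, -0.422, 0.422, 0.568]
contact_force: [-0.5, 0.9, -0.1]
width: 0.04
```

Emit:
step_arm --pt "0 0 0 0 0 0 3.2" --pt "0 0 0 0 0 0 2.5" --pt "0 0 0 0 0 0 2.2" --pt "0 0 0 0 0 0 1.8" --pt "0 0 0 0 0 0 1.4" --pt "0 0 0 0 0 0 1" --pt "0 0 0 0 0 0 1" --pt "0 0 0 0 0 0 1"

```text
clock: 19.83
position: [0.4813, -0.2796, 0.081]
eef_rot: [0.568, 0.422, -0.422, -0.567]
contact_force: [-1.7, 0.1, 6.3]
width: 0.0141
```

```bash
python3 - <<'E'
from h import *
p,R,s=tool();print(p.round(4),s['contact_force'].round(1),s['width']); print(delta([.4926,-.2397,p[2]]))
E
```

```text
[ 0.4813 -0.2796  0.081 ] [-1.7  0.1  6.3] 0.014139883685283681
[ 4.14 -0.    0.07]
```

Emit:
step_arm --pt "0.3 -0.02 0 0 0 0 1" --pt "1 -0.02 0 0 0 0 1" --pt "1.9 -0.02 0 0 0 0 1" --pt "2.8 -0.02 0 0 0 0 1" --pt "3.6 -0.02 0.05 0 0 0 1" --pt "4.1 -0.02 0.07 0 0 0 1" --pt "4.15 -0.02 0.07 0 0 0 1" --pt "4.15 -0.02 0.07 0 0 0 1"

```text
clock: 20.5
position: [0.4929, -0.2383, 0.0809]
eef_rot: [0.568, 0.422, -0.422, -0.567]
contact_force: [0.5, 2.7, 7.6]
width: 0.014
```

Emit:
step_arm --pt "0 0 0 0 0 0 1" --pt "0 0 0 0 0 0 2.5" --pt "0 0 0 0 0 0 3.4" --pt "0 -0.5 0 0 0 0 3.6" --pt "0 -2 0 0 0 0 3.6" --pt "0 -5 0 0 0 0 3.6" --pt "0 -8 0 0 0 0 3.6" --pt "0 -12 0 0 0 0 3.6"

```text
clock: 21.17
position: [0.4913, -0.2385, 0.2]
eef_rot: [-0.566, -0.421, 0.422, 0.569]
contact_force: [0.6, -0.8, 0.7]
width: 0.0357
```

Emit:
step_arm --pt "0 -2 0 0 0 0 3.6" --pt "0 -4 0 0 0 0 3.6" --pt "0 -6 0 0 0 0 3.6" --pt "0 -6 0 0 0 0 3.6" --pt "0 -6 0 0 0 0 3.6" --pt "0 -6 0 0 0 0 3.6" --pt "0 -6 0 0 0 0 3.6" --pt "0 -6 0 0 0 0 3.6"

```text
clock: 21.83
position: [0.492, -0.239, 0.2592]
eef_rot: [-0.567, -0.421, 0.422, 0.568]
contact_force: [-0.1, 0.3, 0.2]
width: 0.036
```

```bash
python3 - <<'E'
from h import *
p,R,s=tool();print(p.round(4),s['contact_force'].round(1))
c=cam('wrist','w9.png'); rivets(c,(.4926,-.2397),'red',172,6);rivets(c,(.632,-.2814),'blue',100,125)
i=c['img']
for ctr in [(.4926,-.2397),(.632,-.2814)]:
  for r,z,col in [(.045,.044,(0,255,255)),(.0355,.071,(0,255,0))]:
    t=np.linspace(0,2*np.pi,60);P=np.array([proj(c,[ctr[0]+r*np.cos(a),ctr[1]+r*np.sin(a),z]) for a in t]).astype(np.int32);cv2.polylines(i,[P],True,col,1)
cv2.imwrite('pics/w9c.png',i); 
c=cam('top')
for o in ['cup_orange','beaker']:
    for r in models.tip_of('top',o)[:1]: print(o,round(r['score'],2),ray(c,r['point'],.044).round(3))
E
```

```text
[ 0.492  -0.239   0.2592] [-0.1  0.3  0.2]
red lid (array([ 0.4874, -0.2381,  0.042 ]), array([ 0.4874, -0.2381,  0.0418]))
rivets [array([ 0.4783, -0.2351]), array([ 0.5069, -0.2439])]
mid [ 0.4926 -0.2395  0.093 ] ang -0.296
blue lid (array([ 0.6226, -0.2785,  0.0484]), array([ 0.6203, -0.2779,  0.0441]))
rivets [array([ 0.617 , -0.2784]), array([ 0.6463, -0.2849])]
mid [ 0.6316 -0.2817  0.093 ] ang -0.22
cup_orange 0.74 [ 0.496 -0.122  0.044]
```

View pics/w9c.png

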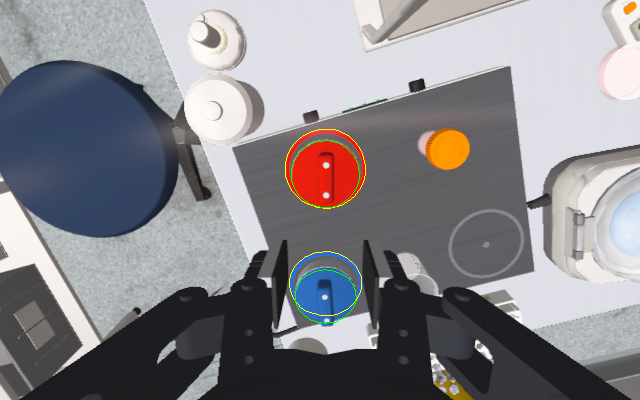

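The red pan at (326,172) is in the red ring and the blue pan at (326,295) is in the blue ring. Both match their overlaid circles, and the cup and beaker are standing. The gripper is clear, so I hand the job in.

```bash
python3 -c "
from h import *
print(job.close_job())"
```

```text
the job is handed in; nothing more can be done
None
```

The two pans are swapped: the red-lidded pan stands in the red ring and the blue-lidded pan in the blue ring. I handed the job in at about 22 s of the 58 s allowed; no verdict was reported.

**How:** I gripped each pan by its bar and slid it on the plate, never lifting it. The blue pan first waited in the gap between the cup and the beaker, while the red pan moved to the front right corner. The blue pan then went onto the blue ring and the red pan onto the red ring.

**Last checks:**
- **Pan positions:** by the midpoints of the bar rivets, both pans are within about 1 mm of their ring centres. The lid and ring outlines agreed with this in the wrist pictures.
- **Forces:** the upward force on the tool in my readings stayed below 9 N.
- **Orange cup:** it measured where it was at the start, to within about 3 mm.
- **Beaker:** the network did not find it in the last top view. I saw it standing, partly hidden, in the wrist picture, and its last measured position, midway through the job, was unchanged.
- **Yellow-lidded cup:** I did not measure it. The arm never went near it.

**Check that disagreed:** the colour-outline fit of the lids gave offsets of 5 to 10 mm at the end. It mixes lid and ring of the same colour, so I did not use it.

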